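Sweep the carrot rounds through the chopping board's opening into its catch tray

TASK

Sweep the four carrot rounds across the chopping board with your fingertips so that they all drop through the opening into the catch tray beneath. Only push them: do not pick up, squeeze or press down hard on any round. Leave the stalk end of the carrot standing on the board, and leave the mug, funnel and pusher where they are.

Things in the scene. Friction and masses are not known exactly. Their poses are not given: they have to be found in the camera images.
- board: Bamboo chopping board on a box-like stand, fixed, 320 mm along its x, 430 mm along its y. Origin: centre of its footprint, at counter height; z up. The flat cutting surface is 95 mm above the origin, from y = -215 to y = +115 mm, with no rim. From y = +115 to +190 mm and x = -115 to +115 mm is a drop opening through the 18 mm thick board, framed by flush bars.
- opening (a point): Centre of the drop opening, level with the cutting surface (board frame 0, 152.5, 95 mm); axes as the board's. The opening measures 230 mm along x and 75 mm along y.
- tray_floor (a point): Centre of the inner floor of the stainless catch tray that sits, already fully pushed in and unable to move, under the opening, 85 mm below the cutting surface (board frame 0, 141, 10 mm); axes as the board's. Inside it measures 254 mm along x, 126 mm along y and 63 mm deep, so it reaches a little way under the cutting surface.
- round_1: Thick round of raw carrot, a rigid flat disc 42 mm across and 16 mm thick, about 23 g, lying flat and loose on the cutting surface. Origin: centre of the disc, 8 mm above the cutting surface at the start; z is the disc's axis. It slides when pushed from the side.
- round_2: Thick round of raw carrot, a rigid flat disc 38 mm across and 16 mm thick, about 19 g, lying flat and loose on the cutting surface. Origin: centre of the disc, 8 mm above the cutting surface at the start; z is the disc's axis. It slides when pushed from the side.
- round_3: Thick round of raw carrot, a rigid flat disc 34 mm across and 16 mm thick, about 15 g, lying flat and loose on the cutting surface. Origin: centre of the disc, 8 mm above the cutting surface at the start; z is the disc's axis. It slides when pushed from the side.
- round_4: Thick round of raw carrot, a rigid flat disc 30 mm across and 16 mm thick, about 12 g, lying flat and loose on the cutting surface. Origin: centre of the disc, 8 mm above the cutting surface at the start; z is the disc's axis. It slides when pushed from the side.
- carrot_top: The cut-off top end of the carrot, a round-shouldered stump 42 mm across and 31 mm high, with short green stalk stubs reaching 47 mm, standing loose on its cut face on the cutting surface near the end away from the opening. Origin: centre of its underside. Not to be processed; it stays where it is.
- mug: White ceramic mug, 84 mm across, 95 mm high, handle towards its +y, on the counter by the closed end of the board. Origin: centre of its underside. Bystander.
- funnel: Aluminium funnel standing mouth down on the counter by the tray end of the board, 110 mm across at the foot, 114 mm high. Origin: centre of its foot. Bystander.
- pusher: Empty grey food-processor pusher, an open plastic tube-like cup 62 mm across with an 80 mm collar at the top, 117 mm high, on the counter by the tray end of the board. Origin: centre of its underside. Bystander.

How it is judged:
At the end, for the whole second after the job is handed in: All four rounds lie at rest (slower than 20 mm/s) inside the catch tray, their centres within its walls and less than 60 mm above its floor; the carrot's stalk end, mug, funnel and pusher stand upright within 20 mm of where they started (x of round_1 in the frame of tray_floor between -0.13 and 0.13 m and y of round_1 in the frame of tray_floor between -0.064 and 0.064 m and z of round_1 in the frame of tray_floor between 0 and 0.06 m and linear speed of each of round_1, round_2, round_3, round_4 below 0.02 m/s and x of round_2 in the frame of tray_floor between -0.13 and 0.13 m and y of round_2 in the frame of tray_floor between -0.064 and 0.064 m and z of round_2 in the frame of tray_floor between 0 and 0.06 m and x of round_3 in the frame of tray_floor between -0.13 and 0.13 m and y of round_3 in the frame of tray_floor between -0.064 and 0.064 m and z of round_3 in the frame of tray_floor between 0 and 0.06 m and x of round_4 in the frame of tray_floor between -0.13 and 0.13 m and y of round_4 in the frame of tray_floor between -0.064 and 0.064 m and z of round_4 in the frame of tray_floor between 0 and 0.06 m and distance of each of carrot_top, mug, funnel, pusher from where it was at the start of the episode below 0.02 m and angle between each of carrot_top, mug, funnel, pusher's own z axis and vertical below 0.2 rad); the robot touches nothing.
It fails at once if a round is picked up: its centre rises more than 30 mm above the cutting surface (z of any of round_1, round_2, round_3, round_4 in the frame of opening above 0.03 m).
It fails at once if a round is squeezed or pressed by the fingers with more than 12 N (contact force between the fingers and round_1 above 12 N or contact force between the fingers and round_2 above 12 N or contact force between the fingers and round_3 above 12 N or contact force between the fingers and round_4 above 12 N).
It fails at once if the stalk end, mug, funnel or pusher is moved by more than 20 mm or tipped over (distance of any of carrot_top, mug, funnel, pusher from where it was at the start of the episode above 0.02 m or angle between any of carrot_top, mug, funnel, pusher's own z axis and vertical above 0.5 rad).
It also fails if it takes over 54 s, if anything falls off the work surface, if the arm or the gripper's body presses on something with over 40 N, if the wrist force passes 120 N, or if a joint passes its speed limit or range.

ROBOT

A 6-joint arm with a two-finger parallel gripper is mounted at the origin on the work surface. World frame = base frame: x ahead of the robot, y to its left, z up, the work surface at z = 0. Lengths are in m, angles in rad, forces in N, time in s.
With the tool pointing down it reaches from about 0.4 to 0.825 m from the base axis. Payload 7 kg.
Tool frame: the origin (TCP) lies midway between the tips of the shut fingers; the grasp point (between the pads) lies arm.hold_point_z behind it (arm.hold_point_z is the distance from the TCP to the grasp point, in m); z points along the fingers, y is the line along which they close (so a half turn about z gives the same grasp; the last joint's range is limited). The gripper opens to 88 mm and grips with 3 to 60 N. Pads are 19 mm wide; open, the fingers measure 130 mm over their backs; the gripper's body (78 mm by 193 mm) begins 47 mm behind the grasp point.
Start: joints at [-0.927, 0.359, 0.012, 0, -1.224, -0.288], TCP at [0.235, -0.633, 0.227] pointing down, gripper open.
Joint ranges: [-3.07, 3.07], [-1.43, 2.12], [-1.02, 1.25], [-3.03, 1.67], [-3.05, -0], [-3.03, 3.03]. Speed limits (rad/s): [2.39, 2.39, 3.01, 3.14, 3.14, 3.14].

INTERFACE

Orientations are given as [roll, pitch, yaw] about the fixed x, y, z axes, in that order (R = Rz(yaw) Ry(pitch) Rx(roll)).
In Python, from station import arm gives the robot as it stands.
- The arm moves only by the shell command python3 -m crank 'ROWS' [OPENING] [FORCE]. ROWS is JSON, a list that holds one entry, the list of rows, each a list of 4 numbers: the shift along the tool's x, y, z in units of 25 mm (1.0 is 25 mm), then the turn about the tool's z in units of 5 degrees (1.0 is 5 degrees). A call has 1 to 12 rows; each row is the pose to reach, as a shift and turn from the pose commanded when the call began, along the tool's axes at that moment; what a row does not reach only later rows make up. A row lasts 1/8 s, in which the tool goes at most 62.5 mm and 10.7 degrees, less where a joint would pass 70% of its speed; a pose out of reach is approached as far as the arm can. A call with a gripper value outside its range is refused whole. OPENING is the closure, from 0 (fully open) to 1 (shut), set as the call begins (- or left out, the last holds). The fingers move at their own pace and stop on an object; FORCE is the grip in N (left out, the last holds). Time passes only in rows, so rows that repeat a pose let the fingers close. It gives the time, the measured TCP pose, the force, the opening and the grip force at its end, in the units of the state.
- arm.get_state(): the state, without advancing time (a new reading comes with each control period).
- arm.grab_frame(name): name is "scene" or "top" or "wrist"; returns (picture, depth): 400x640x3 uint8, red, green, blue; 400x640 float32, m along the optical axis (not along the pixel's ray), 0 where there is no reading.
- arm.get_calibration(name): a dict with "mtx" (3x3 intrinsics, pixels), "R" (3x3) and "t" (3): a world point X has camera coordinates R X + t; the wrist camera has in their place "mount" (4x4, takes a point from camera to tool coordinates, whose origin is the TCP and whose axes are the flange's). Camera axes: x right, y down, z forward; pixel columns grow to the right and rows downward; lengths in m; the calibration is good to about 2 mm. A picture is of the moment at which its call begins: read the wrist's pose just before it. get_calibration takes no time and is no camera call.
- arm.job_done(): hands the job in; it is judged then, once.
Trained networks look in the newest picture that a camera, given by its name, has taken for a name from the list of things; names that differ only in an ending like _2 or _b are one class to them, and where a whole thing is asked for, a point or a joint stands for the part that bears it (a point fixed in the world has none). Each returns a list of dicts, best first, with "score" (0 to 1); they miss things now and then, are a little off and sometimes report something else, mostly with a low value. They report only what shows in the picture. A call takes as long as a camera call.
- arm.recognise(thing, camera): "extent" ([left, top, width, height] in pixels, round what is visible of it).
- arm.trace(thing, camera): "mask" (400x640 bool, what is visible of it) and "extent" ([left, top, width, height] in pixels, round what is visible of it).
The state is a dict: "t": time; "q": joint angles; "qd": joint speeds; "joint_efforts": joint torques, N m; "eef_pos": TCP position; "ee_rot": TCP orientation; "force": force on the tool from outside, world axes, zero at the start; "moment": the same for the moment, N m; "width": finger opening in m; "gripper_force": force on a finger pad.
Only numpy, scipy, OpenCV 4.12 (cv2) and the standard library are available. Lean on these libraries where they do the work, as an engineer would, in place of code of your own. Each camera call takes 0.05 s, during which the arm holds its last target. There are 200 camera calls.

## Working session

There is one attempt and no reset: what is moved stays moved. The work goes in short steps, Python scripts to look and compute and a shell command to move; the robot and the scene stay as the last step left them, time stands still between calls to the robot, and variables do not carry over. Pictures are saved under pics/ and viewed, at most 10 in all, crops included, and the job is handed in when it is done.

```bash
mkdir -p pics
cat > h.py <<'E'
import numpy as np, cv2
from station import arm
def world(cam, depth, mask):
    c=arm.get_calibration(cam); v,u=np.nonzero(mask&(depth>0)); z=depth[v,u]
    p=np.linalg.inv(c["mtx"])@np.vstack([u*z,v*z,z])
    return (c["R"].T@(p-np.array(c["t"]).reshape(3,1))).T
E
python3 - <<'E'
from h import *
s=arm.get_state(); print(s['t'],s['eef_pos'],s['ee_rot'],s['width'],arm.hold_point_z)
p,d=arm.grab_frame("top"); cv2.imwrite("pics/top.png",p[:,:,::-1])
for n in ["round_1","carrot_top","mug","funnel","pusher","board","opening"]:
    try:
        for r in arm.trace(n,"top"):
            if r["score"]<.2: continue
            w=world("top",d,r["mask"]); print(n,round(r["score"],2),r["extent"],np.round(np.median(w,0),3),np.round(np.percentile(w,2,axis=0),3),np.round(np.percentile(w,98,axis=0),3))
    except Exception as e: print(n,e)
np.save("d.npy",d)
r=arm.trace("board","top")[0]; w=world("top",d,r["mask"]); k=abs(w[:,2]-.095)<.006
print(cv2.minAreaRect((w[k,:2]*1000).astype(np.float32)))
E
```

```text
0.0 [ 0.23492992 -0.63226569  0.22561725] [ 3.13990023e+00 -1.64523106e-04 -2.78590266e+00] 0.08761463418370677 0.0188
round_1 0.61 [348.8, 175.0, 12.3, 12.3] [ 0.634 -0.106  0.11 ] [ 0.621 -0.121  0.102] [ 0.647 -0.093  0.116]
round_1 0.5 [303.6, 206.2, 17.7, 16.7] [0.524 0.025 0.111] [0.507 0.005 0.094] [0.545 0.043 0.116]
round_1 0.43 [311.1, 182.7, 13.8, 9.7] [ 0.607 -0.     0.111] [ 0.592 -0.015  0.106] [0.622 0.015 0.116]
carrot_top 0.49 [383.8, 228.0, 15.8, 12.0] [ 0.475 -0.211  0.123] [ 0.458 -0.23   0.112] [ 0.495 -0.194  0.144]
mug 0.97 [409.3, 189.4, 39.4, 35.8] [ 0.553 -0.346  0.03 ] [ 0.51  -0.371 -0.001] [ 0.609 -0.29   0.097]
funnel 0.67 [209.9, 211.3, 34.7, 37.5] [0.484 0.286 0.031] [ 0.434  0.243 -0.   ] [0.534 0.346 0.108]
pusher 0.64 [204.7, 157.5, 32.6, 29.4] [0.663 0.306 0.096] [0.623 0.26  0.001] [0.692 0.332 0.119]
board 0.8 [257.0, 150.4, 145.6, 112.7] [ 0.557 -0.032  0.094] [ 0.402 -0.241  0.007] [0.707 0.173 0.1  ]
opening 0.91 [256.9, 151.6, 148.1, 109.4] [ 0.555 -0.032  0.094] [ 0.402 -0.241  0.006] [0.707 0.174 0.1  ]
opening 0.6 [310.6, 184.7, 14.6, 10.3] [0.607 0.001 0.11 ] [ 0.591 -0.018  0.091] [0.627 0.018 0.115]
((554.826416015625, -35.29090881347656), (430.5387878417969, 319.9787292480469), 89.62667083740234)
```

View pics/top.png

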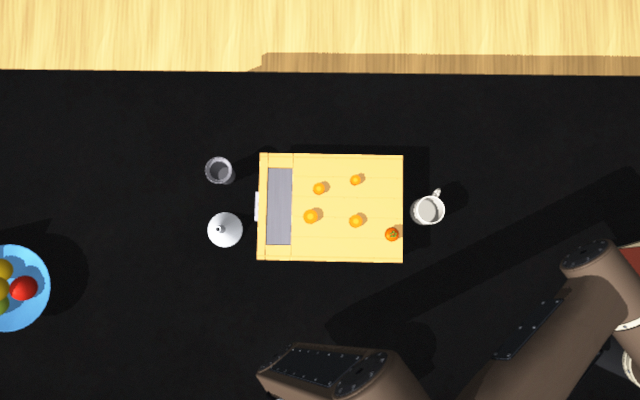

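The board is square with the world axes, and its opening lies towards +y, on the left in the picture (columns 267-292). There are four rounds at about (312,216), (320,188), (356,180) and (357,220). The stalk end is at (391,234).

Run:
```python
from h import *
d=np.load("d.npy"); img=cv2.imread("pics/top.png")
hsv=cv2.cvtColor(img,cv2.COLOR_BGR2HSV); V,U=np.mgrid[:400,:640]
m=(hsv[...,0]<22)&(hsv[...,1]>170)&(U>255)&(U<405)&(V>150)&(V<265)
n,l,st,c=cv2.connectedComponentsWithStats(m.astype(np.uint8))
for i in range(1,n):
    if st[i,4]<30: continue
    w=world("top",d,l==i); w=w[w[:,2]>np.percentile(w[:,2],50)-.004]
    print(st[i],np.round(cv2.minEnclosingCircle((w[:,:2]*1000).astype(np.float32)),0) if 0 else (np.round(w.mean(0),3),np.round(np.ptp(w,axis=0),3)))
s=arm.get_state(); y=s['ee_rot'][2]; R=np.array([[np.cos(y),np.sin(y)],[np.sin(y),-np.cos(y)]])
print(y,R.T@(np.array([.524,-.055])-s['eef_pos'][:2])/.025)
```

```text
[350 175  11  10  66] (array([ 0.634, -0.108,  0.111]), array([0.027, 0.027, 0.011]))
[313 183  12  12  85] (array([0.607, 0.001, 0.111]), array([0.03 , 0.032, 0.01 ]))
[303 210  15  14 116] (array([0.525, 0.024, 0.111]), array([0.036, 0.038, 0.011]))
[349 215  14  13 101] (array([ 0.513, -0.109,  0.111]), array([0.033, 0.036, 0.009]))
[385 228  14  13 129] (array([ 0.476, -0.212,  0.125]), array([0.035, 0.038, 0.025]))
-2.785805521626952 [-18.88088229  17.6337594 ]
```

```bash
python3 -m crank '[[[-2,1.9,0,-2],[-4,3.8,0,-4],[-6,5.7,0,-6],[-8,7.5,0,-8],[-10,9.4,0,-10],[-12,11.3,0,-12],[-14,13.2,0,-13.9],[-16,15,0,-13.9],[-17.5,16.3,0,-13.9],[-18.5,17.3,0,-13.9],[-18.9,17.6,0,-13.9],[-18.9,17.6,0,-13.9]]]' 0.77 10
```

```text
t: 1.95
eef_pos: [0.5251, -0.0546, 0.2264]
ee_rot: [3.141, -0.0, -1.571]
force: [0.6, 0.0, -0.0]
width: 0.0199
gripper_force: 0.0
```

```bash
python3 -m crank '[[[0,0,1.5,0],[0,0,3,0],[0,0,4,0],[0,0,4.6,0],[0,0,4.9,0],[0,0,4.9,0]]]'
python3 - <<'E'
from h import *
p,d=arm.grab_frame("scene"); cv2.imwrite("pics/s1.png",p[:,:,::-1])
E
```

```text
t: 2.7
eef_pos: [0.5248, -0.056, 0.1043]
ee_rot: [-3.142, -0.0, -1.573]
force: [-0.9, -0.6, 0.3]
width: 0.0199
gripper_force: 0.0
```

View pics/s1.png

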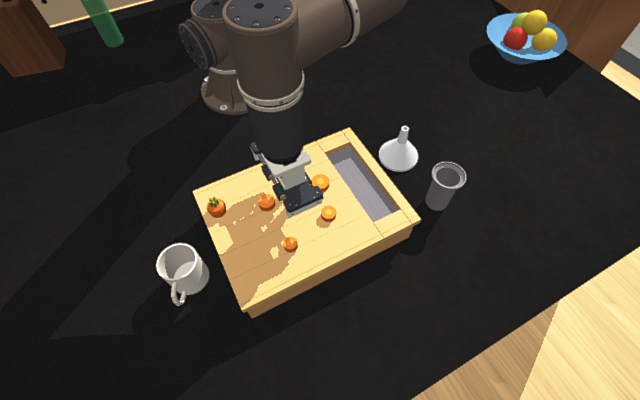

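The fingers are behind the 42 mm round and clear of the other rounds. I'll go slightly lower and push.

```bash
python3 -m crank '[[[-0.4,0,0.15,0],[-0.9,0,0.15,0],[-1.4,0,0.15,0],[-1.8,0,0.15,0],[-2.3,0,0.15,0],[-2.8,0,0.15,0],[-3.3,0,0.15,0],[-3.8,0,0.15,0],[-4.3,0,0.15,0],[-4.8,0,0.15,0],[-5.3,0,0.15,0],[-5.8,0,0.15,0]]]'; python3 -m crank '[[[-0.3,0,0,0],[-0.3,0,0,0],[0.5,0,0,0],[0.5,0,-1,0],[0.5,0,-2,0],[0.5,0,-2,0]]]'
python3 - <<'E'
from h import *
p,d=arm.grab_frame("scene"); cv2.imwrite("pics/s2.png",p[:,:,::-1])
E
```

```text
t: 4.25
eef_pos: [0.525, 0.0902, 0.1003]
ee_rot: [3.142, 0.0, -1.573]
force: [-0.0, -0.3, -0.0]
width: 0.0198
gripper_force: 0.0
t: 5.0
eef_pos: [0.526, 0.076, 0.1522]
ee_rot: [-3.138, 0.001, -1.574]
force: [1.0, 0.4, -0.2]
width: 0.0202
gripper_force: 0.0
```

View pics/s2.png

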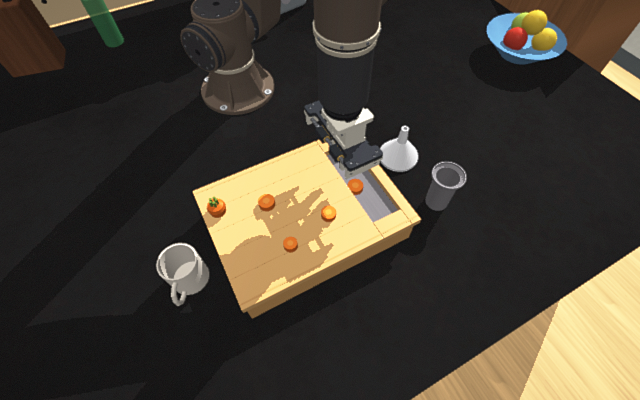

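Round 1 lies in the tray at (356,186). Next is the one at (0.607, 0.001).

```bash
python3 -m crank '[[[1.5,-1,0,0],[3,-2,0,0],[4.3,-3,0,0],[5,-3.25,0,0],[5,-3.25,0.8,0],[5,-3.25,1.6,0],[5,-3.25,2,0],[5,-3.25,2,0],[4.6,-3.25,2,0],[4.1,-3.25,2,0],[3.6,-3.25,2,0],[3.1,-3.25,2,0]]]'; python3 -m crank '[[[-0.5,0,0,0],[-1,0,0,0],[-1.5,0,0,0],[-2,0,0,0],[-2.5,0,0,0],[-3,0,0,0],[-3.5,0,0,0],[-3.8,0,0,0],[-3.8,0,0,0],[-3,0,0,0],[-3,0,-1,0],[-3,0,-2,0]]]'
python3 - <<'E'
from h import *
p,d=arm.grab_frame("scene"); cv2.imwrite("pics/s3.png",p[:,:,::-1])
E
```

```text
t: 6.55
eef_pos: [0.6062, 0.0004, 0.1007]
ee_rot: [-3.141, 0.0, -1.572]
force: [-0.5, -0.3, 0.4]
width: 0.0199
gripper_force: 0.2
t: 8.05
eef_pos: [0.6059, 0.0724, 0.1506]
ee_rot: [3.141, -0.001, -1.574]
force: [0.5, -0.3, 0.7]
width: 0.02
gripper_force: 0.0
```

View pics/s3.png

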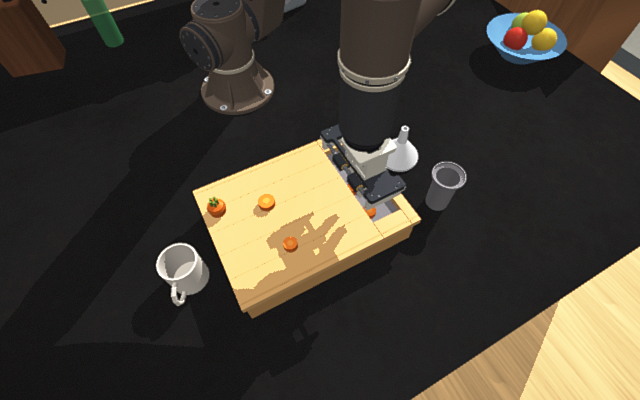

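```bash
python3 -m crank '[[[2,-0.5,0,0],[4,-1.1,0,0],[6,-1.1,0,0],[7.8,-1.1,0,0],[8.7,-1.1,0,0],[8.9,-1.1,0.8,0],[8.9,-1.1,1.6,0],[8.9,-1.1,2,0],[8.9,-1.1,2,0],[8.5,-1.1,2,0],[8,-1.1,2,0],[7.5,-1.1,2,0]]]'; python3 -m crank '[[[-0.5,0,0,0],[-1,0,0,0],[-1.5,0,0,0],[-2,0,0,0],[-2.5,0,0,0],[-3,0,0,0],[-3.5,0,0,0],[-4,0,0,0],[-4.5,0,0,0],[-5,0,0,0],[-5.5,0,0,0],[-6,0,0,0]]]';  python3 -m crank '[[[-0.5,0,0,0],[-1,0,0,0],[-1.5,0,0,0],[-2,0,0,0],[-2.2,0,0,0],[-2.2,0,0,0],[-1.5,0,0,0],[-1.5,0,-1,0],[-1.5,0,-2,0],[-1.5,0,-2,0]]]';python3 - <<'E'
from h import *
p,d=arm.grab_frame("scene"); cv2.imwrite("pics/s4.png",p[:,:,::-1])
E
```

```text
t: 9.6
eef_pos: [0.6337, -0.1121, 0.1009]
ee_rot: [-3.141, 0.0, -1.572]
force: [0.6, -0.1, 1.0]
width: 0.0203
gripper_force: 0.2
t: 11.1
eef_pos: [0.6337, 0.0374, 0.1003]
ee_rot: [-3.142, 0.0, -1.573]
force: [-0.4, -0.0, 0.8]
width: 0.0201
gripper_force: 0.4
t: 12.35
eef_pos: [0.635, 0.0731, 0.1526]
ee_rot: [-3.138, 0.001, -1.574]
force: [0.6, 0.3, -0.5]
width: 0.02
gripper_force: 0.0
```

View pics/s4.png

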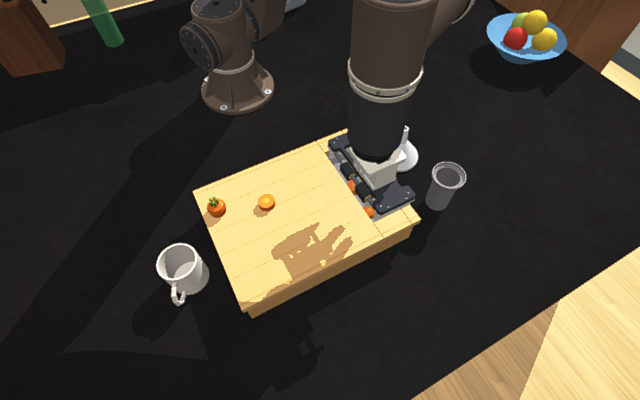

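```bash
python3 -m crank '[[[2,1,-0.8,0],[4,2.5,-0.8,0],[6,4,-0.8,0],[8,4.9,-0.8,0],[9,4.9,-0.5,0],[9.15,4.9,0,0],[9.15,4.9,0.8,0],[9.15,4.9,1.6,0],[9.15,4.9,2,0],[9.15,4.9,2,0],[8.8,4.9,2,0],[8.3,4.9,2,0]]]'; python3 -m crank '[[[-0.5,0,0,0],[-1,0,0,0],[-1.5,0,0,0],[-2,0,0,0],[-2.5,0,0,0],[-3,0,0,0],[-3.5,0,0,0],[-4,0,0,0],[-4.5,0,0,0],[-5,0,0,0],[-5.5,0,0,0],[-6,0,0,0]]]';  python3 -m crank '[[[-0.5,0,0,0],[-1,0,0,0],[-1.5,0,0,0],[-2,0,0,0],[-2.5,0,0,0],[-3,0,0,0],[-3,0,0,0],[-2,0,0,0],[-1,0,-2,0],[1,0,-4,0],[3,0,-5,0],[5,0,-5,0]]]';python3 -m crank '[[[1.5,0,0,0],[3,0,0,0],[4,0,0,0],[4,0,0,0],[4,0,0,0]]]';python3 - <<'E'
from h import *
p,d=arm.grab_frame("scene"); cv2.imwrite("pics/s5.png",p[:,:,::-1])
p,d=arm.grab_frame("top"); cv2.imwrite("pics/t5.png",cv2.resize(p[130:280,190:450,::-1],None,fx=3,fy=3))
E
```

```text
t: 13.9
eef_pos: [0.5113, -0.1325, 0.101]
ee_rot: [-3.14, 0.0, -1.573]
force: [0.7, -0.8, -0.1]
width: 0.0204
gripper_force: 0.1
t: 15.4
eef_pos: [0.5111, 0.0177, 0.1003]
ee_rot: [-3.142, 0.0, -1.573]
force: [0.0, 0.3, 0.5]
width: 0.0201
gripper_force: 0.3
t: 16.9
eef_pos: [0.512, -0.1099, 0.2284]
ee_rot: [-3.136, 0.0, -1.572]
force: [0.8, 0.4, -0.5]
width: 0.0199
gripper_force: 0.0
t: 17.52
eef_pos: [0.5104, -0.208, 0.2252]
ee_rot: [3.141, 0.0, -1.573]
force: [0.2, 0.5, -0.2]
width: 0.02
gripper_force: 0.0
```

View pics/s5.png

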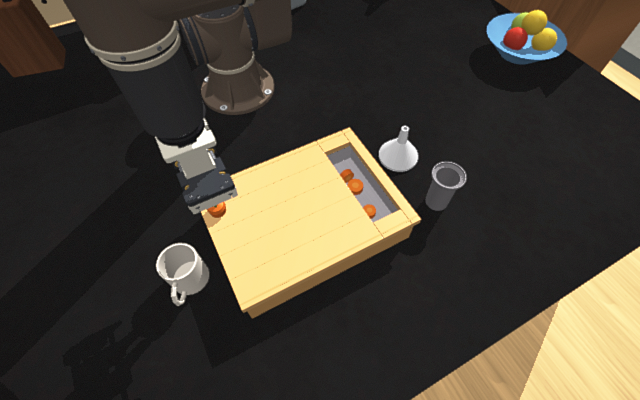

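View pics/t5.png

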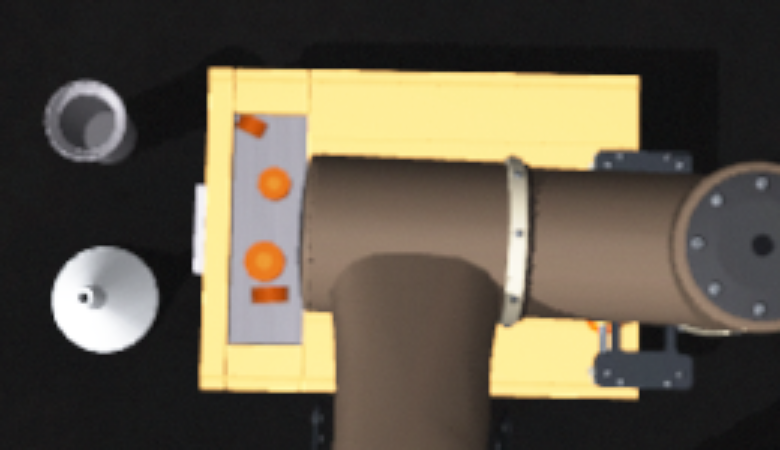

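All four rounds are in the tray. The two at (250,125) and (270,294) in the crop are standing on edge. The board is clear, and the stalk end still stands by the gripper at (217,208) in the scene view. I'll wait briefly for everything to settle, compare top pictures for any motion, then hand in.

```bash
python3 -m crank '[[[0,0,0,0],[0,0,0,0],[0,0,0,0],[0,0,0,0],[0,0,0,0],[0,0,0,0],[0,0,0,0],[0,0,0,0]]]' | head -1
python3 - <<'E'
from h import *
a=cv2.imread("pics/t5.png").astype(int)
p,d=arm.grab_frame("top"); b=cv2.resize(p[130:280,190:450,::-1],None,fx=3,fy=3).astype(int)
df=abs(a-b).max(2)[100:350,225:305]; print((df>60).sum())
if (df>60).sum()<100: print(arm.job_done())
E
```

```text
t: 18.62
0
the job is handed in; nothing more can be done
None
```

I swept all four carrot rounds into the catch tray, where they were at rest when I handed the job in; the stalk end, mug, funnel and pusher were never touched, and the judge's verdict was not shown.

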